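Close the battery charging box and start its crank bolt

ROBOT

A 6-joint arm with a two-finger parallel gripper is mounted at the origin on the work surface. World frame = base frame: x ahead of the robot, y to its left, z up, the work surface at z = 0. Lengths are in m, angles in rad, forces in N, time in s.
With the tool pointing down it reaches from about 0.325 to 0.85 m from the base axis. Payload 4.4 kg.
Tool frame: the origin (TCP) lies midway between the tips of the shut fingers; the grasp point (between the pads) lies 19 mm behind it; z points along the fingers, y is the direction in which the jaws open and shut (so a half turn about z gives the same grasp; the last joint's range is limited). The gripper opens to 94 mm and grips with 3 to 60 N. Pads are 16 mm wide; open, the fingers measure 119 mm over their backs; the gripper's body (75 mm by 177 mm) begins 78 mm behind the grasp point.
Start: joints at [1.026, 0.207, 1.542, -0, 1.393, -0.15], TCP at [0.221, 0.531, 0.205] pointing down, gripper open.
Joint ranges: [-2.73, 2.73], [-0.86, 2.22], [0.23, 2.46], [-1.11, 4.25], [0.08, 2.63], [-2.82, 2.82]. Speed limits (rad/s): [2.79, 2.79, 3.14, 3.14, 3.14, 3.14].

INTERFACE

Orientations are given as a rotation vector (axis times angle).
In Python, from workcell import arm gives the robot as it stands. The module is installed in compiled form; this text tells all that it offers.
- The arm moves only by the tool jog_arm, never from a script. Its argument "rows" is a list of rows, each an object of numbers: "wx", "wy", "wz": the turn, a rotation vector about the tool's x, y, z in degrees; "dx", "dy", "dz": the shift along the tool's x, y, z in m; "grip": the finger opening in m, from 0 to 0.094. A call has 1 to 12 rows; each row is the pose to reach, as a shift and turn from the pose commanded when the call began, along the tool's axes at that moment; what a row does not reach only later rows make up. A row lasts 1/10 s, in which the tool goes at most 50 mm and 8.59 degrees, less where a joint would pass 70% of its speed; a pose out of reach is approached as far as the arm can. A call with a gripper value outside its range is refused whole. The fingers move at their own pace and stop on an object; "grip_force" is the grip in N (left out, the last holds). Time passes only in rows, so rows that repeat a pose let the fingers close. It gives the time, the measured TCP pose, the force and the opening at its end, in the units of the state.
- arm.sense(): the state, without advancing time (a new reading comes with each control period).
- arm.snapshot(name): name is "scene" or "top" or "wrist"; returns a dict with "image" (420x560x3 uint8, red, green, blue), "range_z" (420x560 float32, m along the optical axis (not along the pixel's ray), 0 where there is no reading), "fovy" (degrees; the focal length in pixels is half the picture's height over the tangent of half this angle, whatever the lens; pixels are square), "cx", "cy" (the principal point, pixels), "rvec" (rotation vector, rad) and "tvec" (3), from world to camera coordinates, as OpenCV has them; the wrist camera has in their place "mount" (4x4, takes a point from camera to tool coordinates, whose origin is the TCP and whose axes are the flange's). Camera axes: x right, y down, z forward; pixel columns grow to the right and rows downward; lengths in m; the calibration is good to about 2 mm. The wrist camera is an equidistant fisheye: a pixel r from the principal point sees the ray r / f radians off the axis. A picture is of the moment at which its call begins: read the wrist's pose just before it.
- arm.sign_off(): hands the job in, once; it reports no verdict.
The state is a dict: "clock": time; "joint_positions": joint angles; "joint_vel": joint speeds; "joint_efforts": joint torques, N m; "tool_pos": TCP position; "tcp_rot": TCP orientation; "ft_force": force on the tool from outside, world axes, zero at the start; "wrist_torque": the same for the moment, N m; "width": finger opening in m.
Only numpy, scipy, OpenCV 4.12 (cv2) and the standard library are available. Lean on these libraries where they do the work, as an engineer would, in place of code of your own. Each camera call takes 0.05 s, during which the arm holds its last target.

TASK

Shut the lid of the grey charging box all the way, pressing it down by its yellow tab. Then take the red knob of the crank on the lid, turn the crank backward (anticlockwise seen from above) until the yellow-capped bolt in the crank's hub drops into its thread, and from there turn it forward (clockwise) about one full turn. Finish with the gripper still holding the knob there, the lid shut and the mug, screwdriver and meter left where they are.

Things in the scene. Friction and masses are not known exactly. Their poses are not given: they have to be found in the camera images.
- lid_tab (a point): Yellow press tab, 37 mm deep, 60 wide, 10 thick, at the middle of the lid's free front edge; the grey box is 220 x 180 mm, 90 high (100 with the lid shut). Point: middle of the tab's upper face. z is the lid's outward normal (up when shut), y runs along the edge, x points from tab to hinge. At the start the crank arm points to the hinge side, well clear of the tab.
- lid_hinge (a point): A point on the hinge line of the lid, level with the lid's underside, at the middle of the back edge of the box; the tab's middle is 237.5 mm from it towards the front and 10 mm above it when the lid is shut. The hinge line is the y axis of this frame.
- lid (a joint): Angle of the lid in rad: 0 is fully shut, it grows as the lid opens (starts part open, 0.45 to 0.85). The hinge is stiff: the lid stays where it is left and takes about 1 to 5 N at the tab to close; it stops hard at 0 and nothing latches it.
- crank_axis (a point): Middle of the upper face of the crank's hub (32 mm across), on the bolt's axis, 14 mm above the lid's upper face and 150 mm from the hinge line. Its z axis is the crank's axis, at right angles to the lid. The steel arm, 9 to 13 mm above the lid, runs out from the hub to the knob.
- knob: Red upright grip at the end of the crank arm, 22 mm in diameter, 46 mm long, spinning freely on its pin so the gripper need not turn with the crank. Origin half-way up, 23.5 mm above the hub's upper face; z parallel to the crank's axis. It goes round a circle of 50 mm radius about that axis at constant height above the lid.
- crank (a joint): Crank angle in rad, growing clockwise (forward, tightening) seen from above. It turns many turns either way with a light drag (about 1 N at the knob). Its value does not tell where the thread begins: that varies, 0.6 to 3.5 rad backward of the start angle, and is found by the drop.
- bolt_top (a point): Top of the yellow cap (15 mm across) on the bolt that slides in the hub and turns with the crank; z up. With the lid shut it rests by its weight on a coarse right-hand thread, pitch 8 mm. Turned backward it rises slowly (8 mm a turn), then falls 8 mm at once: the thread drop. Forward it sinks 8 mm a turn. It stands 10 to 35 mm above the hub.
- bolt (a joint): Depth of the bolt in the hub in m, growing as the bolt sinks; it jumps up by 0.008 at the thread drop and reads about 0.0175 one turn forward of it. While the lid is open the bolt hangs loose and the value means nothing.
- mug: Blue mug, 80 mm across, 90 mm high, handle on one side; origin under its middle. Leave it alone.
- screwdriver: Red-handled screwdriver, 190 mm long, lying; origin under its middle. Leave it alone.
- meter: Grey hand-held meter, 150 x 75 x 34 mm, lying; origin under its middle. Leave it alone.

How it is judged:
By the outcome, as a careful person would: the job done as asked, in the order asked, and still so for the second after the job is handed in, while the arm keeps its last pose, push and grip.
It also fails if it takes over 72 s, if anything falls off the work surface, if the arm or the gripper's body presses on something with over 40 N, if the wrist force passes 120 N, or if a joint passes its speed limit or range.

## Working session

There is one attempt and no reset: what is moved stays moved. The work goes in short steps, Python scripts to look and compute and a tool call to move; the robot and the scene stay as the last step left them, time stands still between calls to the robot, and variables do not carry over. Pictures are saved under pics/ and viewed, and the job is handed in when it is done.

Besides the shell and the picture viewer there is one more tool, called after "Emit:" as name(argument=value, ...), one argument or row to a line, values as JSON. jog_arm: Moves the arm, as the interface text tells. Its arguments: {"type":"object","properties":{"rows":{"type":"array"},"grip_force":{"type":"number"}},"required":["rows"]}

```bash
mkdir -p pics; cat > h.py <<'E'
import numpy as np, cv2
from scipy.spatial.transform import Rotation as R
from workcell import arm
def snap(n,f):
    s=arm.snapshot(n); cv2.imwrite('pics/'+f+'.png',s['image'][:,:,::-1]); np.savez('pics/'+f+'.npz',**{k:v for k,v in s.items()}); return s
def foc(s): return 210/np.tan(np.radians(float(s['fovy']))/2)
def pt(s,u,v,z=None):
    f=foc(s)
    if z is None:
        p=s['range_z'][int(v)-1:int(v)+2,int(u)-1:int(u)+2]; z=np.median(p[p>0])
    c=np.array([(u-s['cx'])/f*z,(v-s['cy'])/f*z,z])
    Rm=R.from_rotvec(np.ravel(s['rvec'])).as_matrix()
    return Rm.T@(c-np.ravel(s['tvec']))
def proj(s,P):
    f=foc(s);c=R.from_rotvec(np.ravel(s['rvec'])).as_matrix()@np.array(P)+np.ravel(s['tvec'])
    return c[0]/c[2]*f+s['cx'],c[1]/c[2]*f+s['cy']
def load(f): return dict(np.load('pics/'+f+'.npz'))
E
python3 - <<'E'
from h import *
for n in ['scene','top']: s=snap(n,n+'0'); print(n,s['fovy'],s['rvec'],s['tvec'])
print(arm.sense())
E
```

```text
scene 47.166441697747544 [ 1.59364388  2.05826898 -0.77553219] [ 0.14257086 -0.3401442   1.58636124]
top 56.1661687581526 [ 2.16612934 -2.22162004  0.0276124 ] [0.01117831 0.5700411  0.99871831]
{'clock': 0.1, 'joint_positions': array([ 1.02651472e+00,  2.07358422e-01,  1.54280051e+00, -2.18807640e-05,
        1.39354117e+00, -1.50515712e-01]), 'joint_vel': array([-0.00291126, -0.00087436, -0.00335496,  0.00210858, -0.00081425,
       -0.00190188]), 'joint_efforts': array([-1.65918475e-03, -3.71867967e+01, -2.82294953e+01,  6.99261809e-02,
        3.11532151e-02, -1.21478166e-05]), 'tool_pos': array([0.22024555, 0.53034118, 0.20439856]), 'tcp_rot': array([-0.61439511, -3.08021637,  0.00312344]), 'ft_force': array([ 0.42008835, -0.35168789, -0.68490581]), 'wrist_torque': array([-0.00566899,  0.02146233, -0.06406351]), 'width': 0.09391459603459446}
```

View pics/scene0.png

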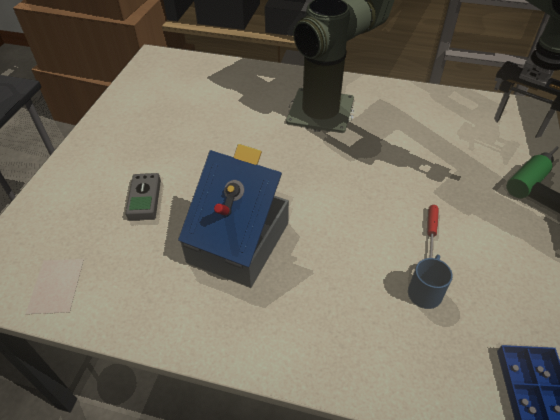

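View pics/top0.png

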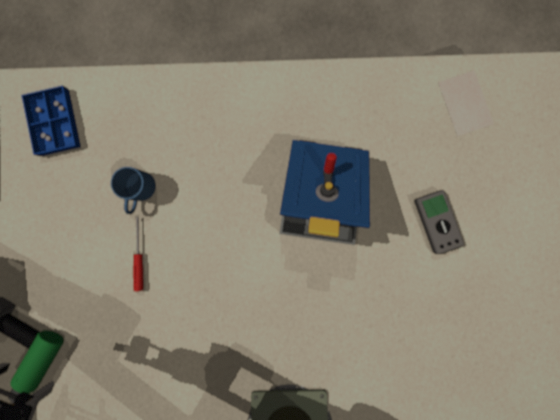

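Scene view: box centre-left with the lid part open, its yellow tab (247,155) facing the robot. The top view shows the tab at (323,227), hub at (328,190), knob at (330,163).

```bash
python3 - <<'E'
from h import *
s=load('top0'); im=cv2.imread('pics/top0.png')
cv2.imwrite('pics/top0c.png',cv2.resize(im[120:260,260:400],None,fx=5,fy=4.28,interpolation=cv2.INTER_CUBIC))
for n,u,v in [('tabc',323,227),('tabL',312,226),('tabR',336,228),('lidBL',293,144),('lidBR',367,152),('lidFL',285,212),('lidFR',367,223),('knob',330,158),('cap',329,186),('table',200,330),('lidmid',345,205),('mug',125,180)]:
    print(n,pt(s,u,v).round(4))
E
```

```text
tabc [ 0.5117 -0.0812  0.2411]
tabL [ 0.5142 -0.0596  0.242 ]
tabR [ 0.5091 -0.107   0.2395]
lidBL [ 0.7041 -0.0278  0.1059]
lidBR [ 0.6813 -0.2006  0.1013]
lidFL [ 0.5435 -0.0068  0.2265]
lidFR [ 0.5172 -0.1711  0.2253]
knob [ 0.6532 -0.1025  0.2088]
cap [ 0.5952 -0.0988  0.2076]
table [ 0.2492  0.2228 -0.0018]
lidmid [ 0.5552 -0.1312  0.2031]
mug [0.6397 0.4054 0.0179]
```

View pics/top0c.png

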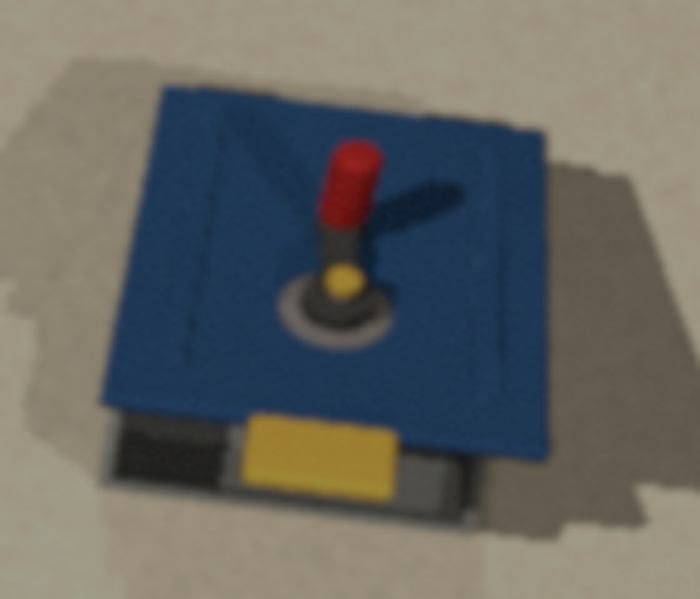

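```bash
cat > fit.py <<'E'
from h import *
s=load('top0'); im=s['image'].astype(int)
def cloud(mask):
    v,u=np.nonzero(mask); z=s['range_z'][v,u]; k=z>0; v,u,z=v[k],u[k],z[k]; f=foc(s)
    c=np.c_[(u-s['cx'])/f*z,(v-s['cy'])/f*z,z]
    return (c-np.ravel(s['tvec']))@R.from_rotvec(np.ravel(s['rvec'])).as_matrix()
roi=np.zeros(im.shape[:2],bool); roi[130:245,270:380]=1
r,g,b=im[...,0],im[...,1],im[...,2]
P=cloud(roi&(b>1.6*r)&(b>50)); 
for _ in range(5):
    c=np.median(P,0) if _==0 else P.mean(0); n=np.linalg.svd(P-c,full_matrices=False)[2][2]; n*=np.sign(n[2]); P=P[abs((P-c)@n)<.006]
hx=np.array([n[1],-n[0],0]);hx/=np.linalg.norm(hx) # hinge dir candidates
print('n',n,'tilt',np.arccos(n[2]),'N',len(P))
T=cloud(roi&(r>120)&(g>90)&(b<80)&(np.arange(420)[:,None]>212)); print('tab',T.mean(0),len(T))
# tilt direction horizontal = opposite closing: n leans to hinge side
x=np.array([n[0],n[1],0]);x/=np.linalg.norm(x); y=np.cross([0,0,1],x)
a=np.array([*(P@x)[:0]])
th=np.arctan2(x[1],x[0]); print('yaw',th)
up=np.cross(y,n)
q=np.c_[(P-c)@up,(P-c)@y].astype(np.float32); rect=cv2.minAreaRect(q); print(rect)
E
python3 fit.py
```

```text
n [ 0.58807235 -0.10220844  0.80232434] tilt 0.6396171402544912 N 5373
tab [ 0.51274504 -0.08247737  0.23972267] 474
yaw -0.17208350080529858
((0.011284783482551575, -0.0002657100558280945), (0.17870056629180908, 0.22439487278461456), 89.80150604248047)
```

```bash
cat >> h.py <<'E'
YAW=-0.172; X=np.array([np.cos(YAW),np.sin(YAW),0]); Y=np.array([-X[1],X[0],0]); H=np.array([0.6945,-0.1141,0.09])
def jog(p,Rt=None,base=None):
    st=arm.sense() if base is None else base
    R0=R.from_rotvec(st['tcp_rot']); d=R0.inv().apply(np.array(p)-st['tool_pos'])
    w=np.zeros(3) if Rt is None else np.degrees((R0.inv()*Rt).as_rotvec())
    return d.round(4),w.round(2)
Rdown=R.from_matrix(np.c_[-X,Y,[0,0,-1]])
def tab(th,d=0.243,h=0.01,off=.008): return H-d*np.cos(th)*X+d*np.sin(th)*np.array([0,0,1])+h*(np.sin(th)*X+np.cos(th)*np.array([0,0,1]))+off*X
E
python3 - <<'E'
from h import *
p=tab(.64); print(p, jog(p+[0,0,.03],Rdown)); print(jog([.22,.53,.31]))
E
```

```text
[ 0.51623252 -0.083132    0.24313945] (array([-0.5087, -0.4531, -0.0679]), array([ -0.12,  -0.03, -12.71]))
(array([ 1.000e-04, -6.000e-04, -1.056e-01]), array([0., 0., 0.]))
```

Emit:
jog_arm(
  rows=[
    {"dx": 0, "dy": 0, "dz": -0.05, "grip": 0},
    {"dx": -0.04, "dy": -0.035, "dz": -0.08, "wz": -2},
    {"dx": -0.075, "dy": -0.067, "dz": -0.09, "wz": -5},
    {"dx": -0.11, "dy": -0.1, "dz": -0.09, "wz": -8},
    {"dx": -0.145, "dy": -0.13, "dz": -0.09, "wz": -12.7},
    {"dx": -0.18, "dy": -0.16, "dz": -0.09, "wz": -12.7},
    {"dx": -0.215, "dy": -0.19, "dz": -0.09, "wz": -12.7},
    {"dx": -0.25, "dy": -0.222, "dz": -0.09, "wz": -12.7},
    {"dx": -0.285, "dy": -0.254, "dz": -0.09, "wz": -12.7},
    {"dx": -0.32, "dy": -0.285, "dz": -0.09, "wz": -12.7},
    {"dx": -0.355, "dy": -0.316, "dz": -0.09, "wz": -12.7},
    {"dx": -0.39, "dy": -0.347, "dz": -0.09, "wz": -12.7, "grip": 0},
  ],
)

```text
$.rows[0]: bad value
```

```bash
python3 - <<'E'
from h import *
p=tab(.64); print(jog(p+[0,0,.02],Rdown)); s=arm.sense(); print(s['tool_pos'],s['tcp_rot'],s['width'],s['ft_force'])
E
```

```text
(array([-0.5087, -0.4531, -0.0579]), array([ -0.12,  -0.03, -12.71]))
[0.22024555 0.53034118 0.20439856] [-0.61439511 -3.08021637  0.00312344] 0.09391459603459446 [ 0.42008835 -0.35168789 -0.68490581]
```

Emit:
jog_arm(
  rows=[
    {"wx": 0, "wy": 0, "wz": 0, "dx": 0, "dy": 0, "dz": -0.05, "grip": 0.0},
    {"wx": 0, "wy": 0, "dx": -0.04, "dy": -0.035, "dz": -0.08, "wz": -2, "grip": 0},
    {"wx": 0, "wy": 0, "dx": -0.075, "dy": -0.067, "dz": -0.09, "wz": -5, "grip": 0},
    {"wx": 0, "wy": 0, "dx": -0.11, "dy": -0.1, "dz": -0.09, "wz": -8, "grip": 0},
    {"wx": 0, "wy": 0, "dx": -0.145, "dy": -0.13, "dz": -0.09, "wz": -12.7, "grip": 0},
    {"wx": 0, "wy": 0, "dx": -0.18, "dy": -0.16, "dz": -0.09, "wz": -12.7, "grip": 0},
    {"wx": 0, "wy": 0, "dx": -0.215, "dy": -0.19, "dz": -0.09, "wz": -12.7, "grip": 0},
    {"wx": 0, "wy": 0, "dx": -0.25, "dy": -0.222, "dz": -0.09, "wz": -12.7, "grip": 0},
    {"wx": 0, "wy": 0, "dx": -0.285, "dy": -0.254, "dz": -0.09, "wz": -12.7, "grip": 0},
    {"wx": 0, "wy": 0, "dx": -0.32, "dy": -0.285, "dz": -0.09, "wz": -12.7, "grip": 0},
    {"wx": 0, "wy": 0, "dx": -0.355, "dy": -0.316, "dz": -0.09, "wz": -12.7, "grip": 0},
    {"wx": 0, "wy": 0, "dx": -0.39, "dy": -0.347, "dz": -0.09, "wz": -12.7, "grip": 0},
  ],
)

```text
clock: 1.3
tool_pos: [0.4478, 0.0591, 0.2952]
tcp_rot: [-0.27, -3.13, -0.0]
ft_force: [0.0, 1.2, 0.3]
width: 0.0021
```

```bash
python3 - <<'E'
from h import *
p=tab(.64); print(jog(p+[0,0,.02],Rdown)); s=arm.sense(); print(s['tool_pos'],s['tcp_rot'],s['width'],s['ft_force'])
E
```

```text
(array([-0.0918, -0.1284,  0.032 ]), array([ 0.01, -0.01, -0.02]))
[0.44780715 0.0590609  0.29515482] [-2.70444774e-01 -3.12970993e+00 -3.59197708e-04] 0.002091829467078209 [0.01815624 1.23883185 0.25315789]
```

Emit:
jog_arm(
  rows=[
    {"wx": 0, "wy": 0, "wz": 0, "dx": -0.02, "dy": -0.028, "dz": 0, "grip": 0.0},
    {"wx": 0, "wy": 0, "wz": 0, "dx": -0.044, "dy": -0.062, "dz": 0, "grip": 0.0},
    {"wx": 0, "wy": 0, "wz": 0, "dx": -0.068, "dy": -0.096, "dz": 0.01, "grip": 0.0},
    {"wx": 0, "wy": 0, "wz": 0, "dx": -0.088, "dy": -0.124, "dz": 0.025, "grip": 0.0},
    {"wx": 0, "wy": 0, "wz": 0, "dx": -0.088, "dy": -0.124, "dz": 0.03, "grip": 0.0},
    {"wx": 0, "wy": 0, "wz": 0, "dx": -0.088, "dy": -0.124, "dz": 0.03, "grip": 0.0},
  ],
)

```text
clock: 1.9
tool_pos: [0.512, -0.0763, 0.2635]
tcp_rot: [-0.272, -3.126, -0.002]
ft_force: [-0.9, -0.6, -0.4]
width: 0.0004
```

```bash
python3 - <<'E'
from h import *
s=arm.sense(); print(s['tool_pos'],s['tcp_rot'],s['width'],s['ft_force'])
w=snap('wrist','w1'); print(w['fovy'],w['mount']); snap('scene','s1')
for th in [.64,.56,.48,.4,.32,.24,.16,.08,0,-.02]: print(th,jog(tab(th),Rdown)[0], tab(th).round(3))
E
```

```text
[ 0.51196946 -0.07631629  0.2635364 ] [-2.72095467e-01 -3.12559589e+00 -2.39077497e-03] 0.00041004149252913405 [-0.90948113 -0.61058223 -0.35860841]
65.70646984690485 [[-4.83765117e-04 -9.70314872e-01 -2.41844610e-01  6.87676067e-02]
 [ 9.99999725e-01 -6.05241369e-04  4.28000927e-04 -6.27673331e-05]
 [-5.61670027e-04 -2.41844336e-01  9.70314898e-01 -1.80066404e-01]
 [ 0.00000000e+00  0.00000000e+00  0.00000000e+00  1.00000000e+00]]
0.64 [-0.0048 -0.007   0.0223] [ 0.516 -0.083  0.243]
0.56 [ 0.0068 -0.007   0.0379] [ 0.505 -0.081  0.228]
0.48 [ 0.0172 -0.007   0.0544] [ 0.495 -0.079  0.211]
0.4 [ 0.0262 -0.007   0.0716] [ 0.486 -0.078  0.194]
0.32 [ 0.0337 -0.007   0.0895] [ 0.478 -0.077  0.176]
0.24 [ 0.0399 -0.007   0.108 ] [ 0.472 -0.075  0.157]
0.16 [ 0.0445 -0.007   0.1269] [ 0.468 -0.075  0.139]
0.08 [ 0.0476 -0.007   0.1461] [ 0.465 -0.074  0.119]
0 [ 0.0492 -0.007   0.1655] [ 0.463 -0.074  0.1  ]
-0.02 [ 0.0493 -0.007   0.1703] [ 0.463 -0.074  0.095]
```

View pics/w1.png

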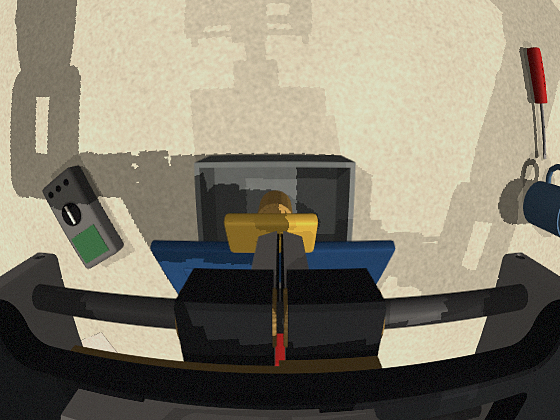

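View pics/s1.png

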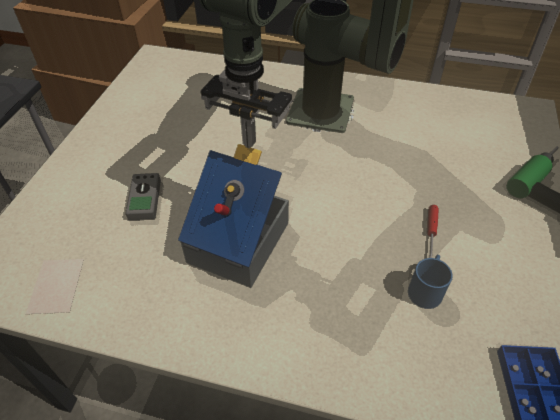

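Wrist picture: closed fingertips (280,235) are above the middle of the tab (270,232); the scene picture agrees. Pressing along the tab's arc.

Emit:
jog_arm(
  rows=[
    {"wx": 0, "wy": 0, "wz": 0, "dx": -0.004, "dy": -0.006, "dz": 0.02, "grip": 0},
    {"wx": 0, "wy": 0, "wz": 0, "dx": 0.0068, "dy": -0.006, "dz": 0.038, "grip": 0},
    {"wx": 0, "wy": 0, "wz": 0, "dx": 0.017, "dy": -0.006, "dz": 0.054, "grip": 0},
    {"wx": 0, "wy": 0, "wz": 0, "dx": 0.026, "dy": -0.006, "dz": 0.0715, "grip": 0},
    {"wx": 0, "wy": 0, "wz": 0, "dx": 0.034, "dy": -0.006, "dz": 0.0895, "grip": 0},
    {"wx": 0, "wy": 0, "wz": 0, "dx": 0.04, "dy": -0.006, "dz": 0.108, "grip": 0},
    {"wx": 0, "wy": 0, "wz": 0, "dx": 0.0445, "dy": -0.006, "dz": 0.127, "grip": 0},
    {"wx": 0, "wy": 0, "wz": 0, "dx": 0.0475, "dy": -0.006, "dz": 0.14, "grip": 0},
    {"wx": 0, "wy": 0, "wz": 0, "dx": 0.049, "dy": -0.006, "dz": 0.152, "grip": 0},
    {"wx": 0, "wy": 0, "wz": 0, "dx": 0.049, "dy": -0.006, "dz": 0.159, "grip": 0},
    {"wx": 0, "wy": 0, "wz": 0, "dx": 0.049, "dy": -0.006, "dz": 0.163, "grip": 0},
  ],
)

```text
clock: 3.1
tool_pos: [0.4637, -0.0731, 0.1021]
tcp_rot: [-0.27, -3.129, -0.002]
ft_force: [-0.4, 1.7, 3.3]
width: 0.0007
```

```bash
python3 - <<'E'
from h import *
s=arm.sense(); print(s['tool_pos'],s['tcp_rot'],s['width'],s['ft_force'])
E
```

```text
[ 0.46367097 -0.07307756  0.10213896] [-2.69529292e-01 -3.12930128e+00 -1.81557461e-03] 0.0007183633031320664 [-0.40716565  1.65464499  3.29410595]
```

Push to a hard stop, gently.

Emit:
jog_arm(
  rows=[
    {"wx": 0, "wy": 0, "wz": 0, "dx": 0, "dy": 0, "dz": 0.002, "grip": 0},
    {"wx": 0, "wy": 0, "wz": 0, "dx": 0, "dy": 0, "dz": 0.003, "grip": 0},
    {"wx": 0, "wy": 0, "wz": 0, "dx": 0, "dy": 0, "dz": 0.004, "grip": 0},
    {"wx": 0, "wy": 0, "wz": 0, "dx": 0, "dy": 0, "dz": 0.004, "grip": 0},
  ],
)

```text
clock: 3.5
tool_pos: [0.4637, -0.0733, 0.1001]
tcp_rot: [-0.27, -3.129, -0.002]
ft_force: [-4.9, 3.3, 11.9]
width: 0.0006
```

```bash
python3 - <<'E'
from h import *
s=arm.sense(); print(s['tool_pos'],s['ft_force'])
E
```

```text
[ 0.46367267 -0.07330462  0.10012998] [-4.89580396  3.33451482 11.88075362]
```

Emit:
jog_arm(
  rows=[
    {"wx": 0, "wy": 0, "wz": 0, "dx": 0, "dy": 0, "dz": -0.03, "grip": 0},
    {"wx": 0, "wy": 0, "wz": 0, "dx": 0.0, "dy": 0, "dz": -0.07, "grip": 0.06},
    {"wx": 0, "wy": 0, "wz": 0, "dx": 0.02, "dy": 0, "dz": -0.115, "grip": 0.06},
    {"wx": 0, "wy": 0, "wz": 0, "dx": 0.03, "dy": 0, "dz": -0.12, "grip": 0.06},
  ],
)

```text
clock: 3.9
tool_pos: [0.4371, -0.0702, 0.2243]
tcp_rot: [0.269, 3.12, -0.006]
ft_force: [1.6, -0.0, 0.4]
width: 0.0208
```

```bash
python3 - <<'E'
from h import *
s=arm.sense(); print(s['tool_pos'],s['ft_force'],s['width'])
s=snap('top','t2');im=cv2.imread('pics/t2.png')
cv2.imwrite('pics/t2c.png',cv2.resize(im[120:260,260:400],None,fx=4.28,fy=4.28,interpolation=cv2.INTER_CUBIC))
s=snap('scene','s2');im=cv2.imread('pics/s2.png')
cv2.imwrite('pics/s2c.png',cv2.resize(im[130:290,160:320],None,fx=3.75,fy=3.75,interpolation=cv2.INTER_CUBIC))
E
```

```text
[ 0.43706483 -0.07018159  0.22432556] [ 1.55648602 -0.03710932  0.3925567 ] 0.020792731676349253
```

View pics/t2c.png

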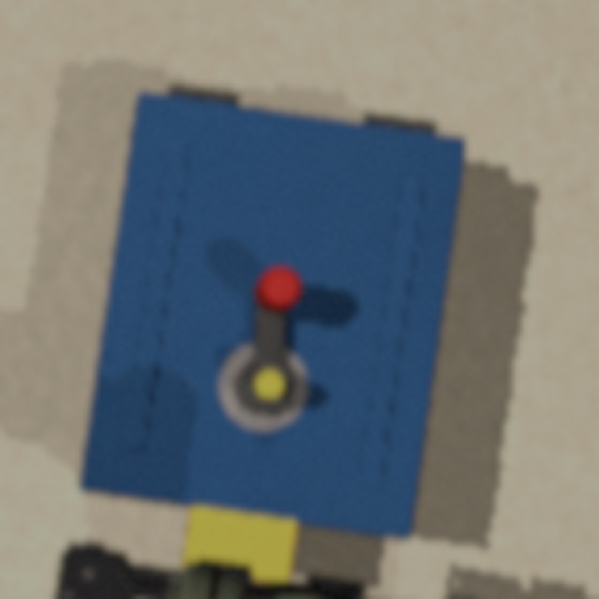

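View pics/s2c.png

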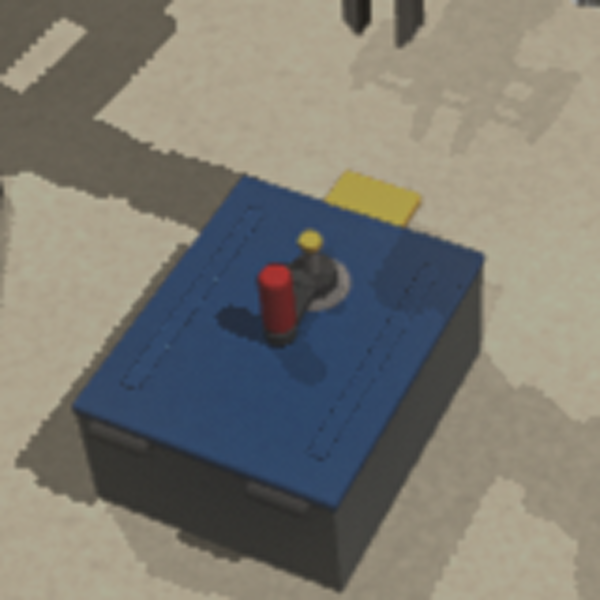

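The lid is flat and shut. In the crops, the knob top is at (279,287) and the cap at (268,383) in the top view.

```bash
python3 - <<'E'
from h import *
s=load('t2')
k=pt(s,325.2,187.1);c=pt(s,322.6,209.5);print('knob',k,'cap',c,'model axis',H-.15*X)
for z,u,v,n in[(.1605,325.2,187.1,'knob'),(c[2],322.6,209.5,'cap')]:
    o=pt(s,u,v,.5);cam=-R.from_rotvec(np.ravel(s['rvec'])).as_matrix().T@np.ravel(s['tvec']);print(n,cam+(o-cam)*(z-cam[2])/(o[2]-cam[2]))
for u,v in [(300,160),(355,200),(290,225),(345,235)]: print(pt(s,u,v)[2])
sc=load('s2')
for (u,v) in [(275,268),(310,238)]: print(pt(sc,160+u/3.75,130+v/3.75))
E
```

```text
knob [ 0.59690072 -0.09522823  0.15948553] cap [ 0.54838464 -0.0896036   0.1414923 ] model axis [ 0.54671334 -0.08842702  0.09      ]
knob [ 0.59682153 -0.09513677  0.1605    ]
cap [ 0.54838464 -0.0896036   0.1414923 ]
0.10247148455864628
0.10053558362226829
0.10040278922303159
0.09891380743176112
[ 0.59472288 -0.09340629  0.16024746]
[ 0.54949571 -0.08619367  0.14242878]
```

```bash
python3 - <<'E'
from h import *
for z in(.2243,.12): print(jog([.5965,-.0945,z],Rdown))
print(arm.sense()['joint_positions'])
E
```

```text
(array([-0.1641,  0.0027, -0.0039]), array([-0.06,  0.19, -0.02]))
(array([-0.1637,  0.0029,  0.1004]), array([-0.06,  0.19, -0.02]))
[-3.54553904e-01 -1.04964564e-01  1.83792182e+00 -5.21136684e-04
  1.40520853e+00 -1.75294552e+00]
```

Emit:
jog_arm(
  rows=[
    {"wx": 0, "wy": 0, "wz": 0, "dx": -0.03, "dy": 0, "dz": 0, "grip": 0.05},
    {"wx": 0, "wy": 0, "wz": 0, "dx": -0.07, "dy": 0.001, "dz": 0, "grip": 0.05},
    {"wx": 0, "wy": 0, "wz": 0, "dx": -0.115, "dy": 0.002, "dz": 0, "grip": 0.05},
    {"wx": 0, "wy": 0, "wz": 0, "dx": -0.15, "dy": 0.003, "dz": 0, "grip": 0.05},
    {"wx": 0, "wy": 0, "wz": 0, "dx": -0.163, "dy": 0.003, "dz": 0.01, "grip": 0.05},
    {"wx": 0, "wy": 0, "wz": 0, "dx": -0.163, "dy": 0.003, "dz": 0.03, "grip": 0.05},
    {"wx": 0, "wy": 0, "wz": 0, "dx": -0.163, "dy": 0.003, "dz": 0.035, "grip": 0.05},
    {"wx": 0, "wy": 0, "wz": 0, "dx": -0.163, "dy": 0.003, "dz": 0.035, "grip": 0.05},
    {"wx": 0, "wy": 0, "wz": 0, "dx": -0.163, "dy": 0.003, "dz": 0.035, "grip": 0.05},
  ],
)

```text
clock: 4.9
tool_pos: [0.5949, -0.0936, 0.1829]
tcp_rot: [-0.27, -3.129, -0.0]
ft_force: [0.2, 0.0, -0.1]
width: 0.05
```

```bash
python3 - <<'E'
from h import *
s=arm.sense(); print(s['tool_pos'],s['ft_force'],s['width'])
print(jog([.5965,-.0945,.12],Rdown))
snap('wrist','w3')
E
```

```text
[ 0.59489041 -0.09362318  0.18289281] [ 0.21969372  0.00873574 -0.09057043] 0.04997028764972346
(array([-0.0018, -0.0006,  0.0629]), array([ 0.  , -0.07, -0.01]))
```

View pics/w3.png

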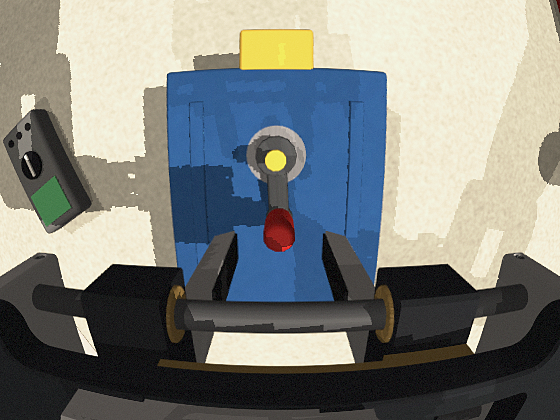

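Wrist view: knob (279,230) lies centred between the fingers, cap at (275,160). Descend and grip.

Emit:
jog_arm(
  rows=[
    {"wx": 0, "wy": 0, "wz": 0, "dx": -0.002, "dy": -0.0005, "dz": 0.02, "grip": 0.05},
    {"wx": 0, "wy": 0, "wz": 0, "dx": -0.002, "dy": -0.0005, "dz": 0.045, "grip": 0.05},
    {"wx": 0, "wy": 0, "wz": 0, "dx": -0.002, "dy": -0.0005, "dz": 0.06, "grip": 0.05},
    {"wx": 0, "wy": 0, "wz": 0, "dx": -0.002, "dy": -0.0005, "dz": 0.063, "grip": 0.05},
    {"wx": 0, "wy": 0, "wz": 0, "dx": -0.002, "dy": -0.0005, "dz": 0.063, "grip": 0.015},
    {"wx": 0, "wy": 0, "wz": 0, "dx": -0.002, "dy": -0.0005, "dz": 0.063, "grip": 0.015},
    {"wx": 0, "wy": 0, "wz": 0, "dx": -0.002, "dy": -0.0005, "dz": 0.063, "grip": 0.015},
    {"wx": 0, "wy": 0, "wz": 0, "dx": -0.002, "dy": -0.0005, "dz": 0.063, "grip": 0.015},
  ],
  grip_force=20,
)

```text
clock: 5.75
tool_pos: [0.598, -0.0947, 0.1216]
tcp_rot: [0.27, 3.128, -0.001]
ft_force: [0.4, -0.2, 1.6]
width: 0.0215
```

```bash
cat >> h.py <<'E'
AX=np.array([.5475,-.0887])
def cap(f,name='wrist',show=False):
    st=arm.sense(); s=snap(name,f); im=s['image'].astype(int); r,g,b=im[...,0],im[...,1],im[...,2]
    v,u=np.nonzero((r>130)&(g>120)&(b<130)&(r-b>70)); z=s['range_z'][v,u]; k=z>0; u,v,z=u[k],v[k],z[k]
    fo=foc(s)
    if name=='wrist':
        dx,dy=u-s['cx'],v-s['cy']; rr=np.hypot(dx,dy); t=rr/fo; k=np.tan(t)/np.maximum(rr,1e-9)
        c=np.c_[dx*k*z,dy*k*z,z]; c=c@s['mount'][:3,:3].T+s['mount'][:3,3]
        P=R.from_rotvec(st['tcp_rot']).apply(c)+st['tool_pos']
    else:
        c=np.c_[dx*z,dy*z,z] if 0 else np.c_[(u-s['cx'])/fo*z,(v-s['cy'])/fo*z,z]
        P=(c-np.ravel(s['tvec']))@R.from_rotvec(np.ravel(s['rvec'])).as_matrix()
    d=np.hypot(*(P[:,:2]-AX).T); m=(d<.02)&(P[:,2]>.11)
    if m.sum()<5: return name,int(m.sum()),None
    Q=P[m]; return name,int(m.sum()),np.median(Q,0).round(4),'ztop',np.percentile(Q[:,2],80).round(4)
def report(tag):
    st=arm.sense(); p=st['tool_pos']; d=p[:2]-AX
    print(tag,'t',round(st['clock'],2),p.round(4),'r',np.hypot(*d).round(4),'phi',np.degrees(np.arctan2(d[1],d[0])).round(1),'F',st['ft_force'].round(1),'w',st['width'].round(4))
    for n in('wrist','scene','top'): print(cap(tag+n,n))
E
python3 - <<'E'
from h import *
report('a')
E
```

```text
Traceback (most recent call last):
  File "h.py", line 43, in report
    print(tag,'t',round(st['clock'],2),p.round(4),'r',np.hypot(*d).round(4),'phi',np.degrees(np.arctan2(d[1],d[0])).round(1),'F',st['ft_force'].round(1),'w',st['width'].round(4))
                                                                                                                                                             ^^^^^^^^^^^^^^^^^
AttributeError: 'float' object has no attribute 'round'
```

```bash
sed -i "s/st\['width'\].round(4)/round(st['width'],4)/" h.py; python3 - <<'E'
from h import *
report('a')
E
```

```text
a t 5.75 [ 0.598  -0.0947  0.1216] r 0.0508 phi -6.8 F [ 0.4 -0.2  1.6] w 0.0215
('wrist', 682, array([ 0.5498, -0.0888,  0.1434]), 'ztop', np.float64(0.1439))
('scene', 0, None)
('top', 30, array([ 0.5494, -0.0893,  0.1413]), 'ztop', np.float64(0.1427))
```

```bash
sed -i 's/^AX=.*/AX=np.array([.548,-.0888])/' h.py; cat >> h.py <<'E'
def circ(dphi,n,corr=True,dz=0):
    # n rows, total dphi deg (ccw +), from measured angle
    st=arm.sense(); d=st['tool_pos'][:2]-AX; p0=np.arctan2(d[1],d[0]); R0=R.from_rotvec(st['tcp_rot'])
    for i in range(1,n+1):
        p=p0+np.radians(dphi)*min(i/n,1); D=.05*np.array([np.cos(p)-np.cos(p0),np.sin(p)-np.sin(p0)])
        s=R0.inv().apply([*D,0]); print('{"wx":0,"wy":0,"wz":0,"dx":%.4f,"dy":%.4f,"dz":%g,"grip":0.015},'%(s[0],s[1],dz),end='')
    print()
E
python3 - <<'E'
from h import *
circ(55,11)
E
```

```text
{"wx":0,"wy":0,"wz":0,"dx":0.0004,"dy":0.0043,"dz":0,"grip":0.015},{"wx":0,"wy":0,"wz":0,"dx":0.0012,"dy":0.0086,"dz":0,"grip":0.015},{"wx":0,"wy":0,"wz":0,"dx":0.0024,"dy":0.0128,"dz":0,"grip":0.015},{"wx":0,"wy":0,"wz":0,"dx":0.0039,"dy":0.0169,"dz":0,"grip":0.015},{"wx":0,"wy":0,"wz":0,"dx":0.0058,"dy":0.0208,"dz":0,"grip":0.015},{"wx":0,"wy":0,"wz":0,"dx":0.0080,"dy":0.0246,"dz":0,"grip":0.015},{"wx":0,"wy":0,"wz":0,"dx":0.0106,"dy":0.0282,"dz":0,"grip":0.015},{"wx":0,"wy":0,"wz":0,"dx":0.0134,"dy":0.0315,"dz":0,"grip":0.015},{"wx":0,"wy":0,"wz":0,"dx":0.0165,"dy":0.0345,"dz":0,"grip":0.015},{"wx":0,"wy":0,"wz":0,"dx":0.0199,"dy":0.0373,"dz":0,"grip":0.015},{"wx":0,"wy":0,"wz":0,"dx":0.0235,"dy":0.0398,"dz":0,"grip":0.015},
```

Emit:
jog_arm(
  rows=[
    {"wx": 0, "wy": 0, "wz": 0, "dx": 0.0004, "dy": 0.0043, "dz": 0, "grip": 0.015},
    {"wx": 0, "wy": 0, "wz": 0, "dx": 0.0012, "dy": 0.0086, "dz": 0, "grip": 0.015},
    {"wx": 0, "wy": 0, "wz": 0, "dx": 0.0024, "dy": 0.0128, "dz": 0, "grip": 0.015},
    {"wx": 0, "wy": 0, "wz": 0, "dx": 0.0039, "dy": 0.0169, "dz": 0, "grip": 0.015},
    {"wx": 0, "wy": 0, "wz": 0, "dx": 0.0058, "dy": 0.0208, "dz": 0, "grip": 0.015},
    {"wx": 0, "wy": 0, "wz": 0, "dx": 0.008, "dy": 0.0246, "dz": 0, "grip": 0.015},
    {"wx": 0, "wy": 0, "wz": 0, "dx": 0.008, "dy": 0.0246, "dz": 0, "grip": 0.015},
  ],
)

```text
clock: 6.6
tool_pos: [0.594, -0.068, 0.1214]
tcp_rot: [0.269, 3.129, 0.0]
ft_force: [-0.3, 0.4, 6.1]
width: 0.0216
```

```bash
python3 - <<'E'
from h import *
report('b')
circ(24,6)
E
```

```text
b t 6.6 [ 0.594  -0.068   0.1214] r 0.0505 phi 24.3 F [-0.3  0.4  6.1] w 0.0216
('wrist', 614, array([ 0.5492, -0.0884,  0.1441]), 'ztop', np.float64(0.1447))
('scene', 0, None)
('top', 30, array([ 0.5474, -0.0893,  0.1423]), 'ztop', np.float64(0.1444))
{"wx":0,"wy":0,"wz":0,"dx":0.0021,"dy":0.0028,"dz":0,"grip":0.015},{"wx":0,"wy":0,"wz":0,"dx":0.0043,"dy":0.0055,"dz":0,"grip":0.015},{"wx":0,"wy":0,"wz":0,"dx":0.0067,"dy":0.0080,"dz":0,"grip":0.015},{"wx":0,"wy":0,"wz":0,"dx":0.0093,"dy":0.0103,"dz":0,"grip":0.015},{"wx":0,"wy":0,"wz":0,"dx":0.0121,"dy":0.0125,"dz":0,"grip":0.015},{"wx":0,"wy":0,"wz":0,"dx":0.0150,"dy":0.0144,"dz":0,"grip":0.015},
```

View pics/bwrist.png

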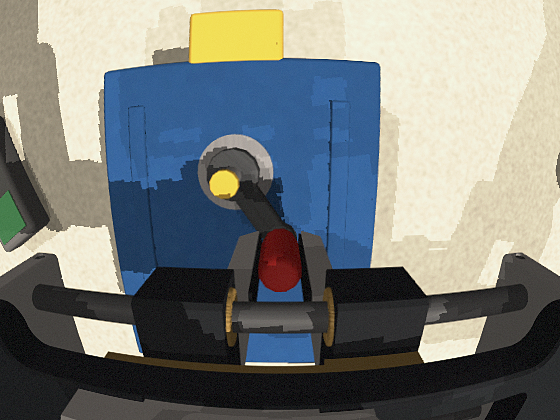

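Emit:
jog_arm(
  rows=[
    {"wx": 0, "wy": 0, "wz": 0, "dx": 0.0021, "dy": 0.0028, "dz": 0, "grip": 0.015},
    {"wx": 0, "wy": 0, "wz": 0, "dx": 0.0043, "dy": 0.0055, "dz": 0, "grip": 0.015},
    {"wx": 0, "wy": 0, "wz": 0, "dx": 0.0067, "dy": 0.008, "dz": 0, "grip": 0.015},
    {"wx": 0, "wy": 0, "wz": 0, "dx": 0.0093, "dy": 0.0103, "dz": 0, "grip": 0.015},
    {"wx": 0, "wy": 0, "wz": 0, "dx": 0.0121, "dy": 0.0125, "dz": 0, "grip": 0.015},
    {"wx": 0, "wy": 0, "wz": 0, "dx": 0.0121, "dy": 0.0125, "dz": 0, "grip": 0.015},
  ],
)

```text
clock: 7.35
tool_pos: [0.5843, -0.0538, 0.1215]
tcp_rot: [0.269, 3.128, 0.0]
ft_force: [0.9, 0.2, 6.1]
width: 0.0216
```

```bash
python3 - <<'E'
from h import *
report('c')
circ(20,5)
E
```

```text
c t 7.35 [ 0.5843 -0.0538  0.1215] r 0.0505 phi 44.0 F [0.9 0.2 6.1] w 0.0216
('wrist', 49, array([ 0.5454, -0.0898,  0.1445]), 'ztop', np.float64(0.1451))
('scene', 0, None)
('top', 0, None)
{"wx":0,"wy":0,"wz":0,"dx":0.0029,"dy":0.0020,"dz":0,"grip":0.015},{"wx":0,"wy":0,"wz":0,"dx":0.0059,"dy":0.0037,"dz":0,"grip":0.015},{"wx":0,"wy":0,"wz":0,"dx":0.0090,"dy":0.0053,"dz":0,"grip":0.015},{"wx":0,"wy":0,"wz":0,"dx":0.0123,"dy":0.0066,"dz":0,"grip":0.015},{"wx":0,"wy":0,"wz":0,"dx":0.0156,"dy":0.0077,"dz":0,"grip":0.015},
```

Emit:
jog_arm(
  rows=[
    {"wx": 0, "wy": 0, "wz": -8, "dx": 0.0029, "dy": 0.002, "dz": 0, "grip": 0.015},
    {"wx": 0, "wy": 0, "wz": -16, "dx": 0.0059, "dy": 0.0037, "dz": 0, "grip": 0.015},
    {"wx": 0, "wy": 0, "wz": -24, "dx": 0.009, "dy": 0.0053, "dz": 0, "grip": 0.015},
    {"wx": 0, "wy": 0, "wz": -32, "dx": 0.0123, "dy": 0.0066, "dz": 0, "grip": 0.015},
    {"wx": 0, "wy": 0, "wz": -40, "dx": 0.0156, "dy": 0.0077, "dz": 0, "grip": 0.015},
    {"wx": 0, "wy": 0, "wz": -48, "dx": 0.0156, "dy": 0.0077, "dz": 0, "grip": 0.015},
    {"wx": 0, "wy": 0, "wz": -48, "dx": 0.0156, "dy": 0.0077, "dz": 0, "grip": 0.015},
  ],
)

```text
clock: 8.2
tool_pos: [0.5699, -0.0438, 0.1214]
tcp_rot: [-1.03, 2.967, -0.0]
ft_force: [-0.5, 0.1, 7.0]
width: 0.0216
```

```bash
python3 - <<'E'
from h import *
report('d'); print(arm.sense()['joint_positions'])
circ(20,5)
E
```

```text
d t 8.2 [ 0.5699 -0.0438  0.1214] r 0.0501 phi 64.0 F [-0.5  0.1  7. ] w 0.0216
('wrist', 108, array([ 0.5469, -0.0913,  0.1428]), 'ztop', np.float64(0.1432))
('scene', 0, None)
('top', 0, None)
[-2.28142690e-01  2.80637200e-01  1.63320516e+00  1.70653793e-04
  1.22707068e+00 -2.46507424e+00]
{"wx":0,"wy":0,"wz":0,"dx":0.0016,"dy":0.0031,"dz":0,"grip":0.015},{"wx":0,"wy":0,"wz":0,"dx":0.0035,"dy":0.0061,"dz":0,"grip":0.015},{"wx":0,"wy":0,"wz":0,"dx":0.0055,"dy":0.0089,"dz":0,"grip":0.015},{"wx":0,"wy":0,"wz":0,"dx":0.0077,"dy":0.0116,"dz":0,"grip":0.015},{"wx":0,"wy":0,"wz":0,"dx":0.0102,"dy":0.0141,"dz":0,"grip":0.015},
```

View pics/dwrist.png

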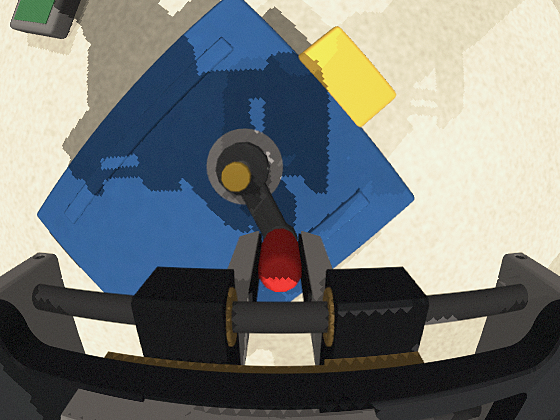

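View pics/dscene.png

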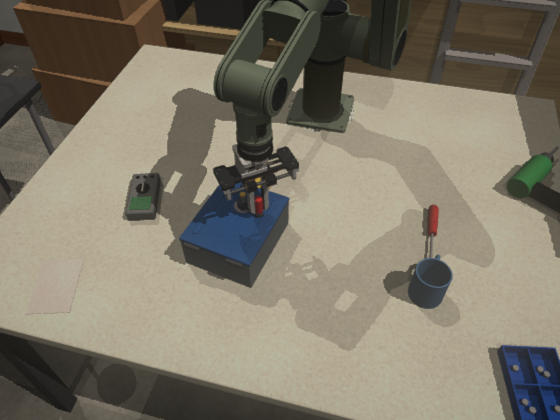

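The cap is at (235,177) in shadow now; loosen the colour test and re-measure.

```bash
sed -i 's/(r>130)&(g>120)&(b<130)&(r-b>70)/(r-b>45)\&(g-b>25)\&(r>70)/' h.py; python3 - <<'E'
from h import *
report('d2')
z=load('d2wrist')['range_z']; print(z[165:190:4,222:250:4].round(4)); print(load('d2wrist')['image'][165:190:6,225:248:6])
E
```

```text
d2 t 8.35 [ 0.57   -0.0438  0.1214] r 0.0501 phi 64.0 F [-2.3 -0.2  6.3] w 0.0212
('wrist', 735, array([ 0.55  , -0.0885,  0.1426]), 'ztop', np.float64(0.1433))
('scene', 18, array([ 0.5501, -0.0879,  0.1418]), 'ztop', np.float64(0.143))
('top', 0, None)
[[0.1862 0.186  0.1592 0.1589 0.1586 0.1605 0.1787]
 [0.1871 0.1586 0.1606 0.1589 0.1591 0.1591 0.1591]
 [0.1606 0.1601 0.1594 0.1597 0.1596 0.1597 0.1599]
 [0.1602 0.1607 0.1604 0.1604 0.1606 0.1602 0.1606]
 [0.1601 0.     0.1602 0.1608 0.1608 0.161  0.1601]
 [0.1896 0.1617 0.1614 0.1603 0.1613 0.1623 0.1618]
 [0.2045 0.1891 0.1609 0.1613 0.1608 0.1623 0.1907]]
[[[ 47  45  46]
  [157 123  48]
  [155 124  49]
  [116  91  31]]

 [[149 117  43]
  [150 117  44]
  [148 116  42]
  [152 119  42]]

 [[147 114  41]
  [152 123  50]
  [147 115  44]
  [144 112  36]]

 [[147 116  41]
  [147 117  44]
  [148 116  44]
  [147 115  43]]

 [[ 86  81  82]
  [150 119  38]
  [150 118  46]
  [ 71  60  32]]]
```

```bash
cat > rel.py <<'E'
from h import *
def rel(f,tp,rot):
    s=load(f); im=s['image'].astype(int); r,g,b=im[...,0],im[...,1],im[...,2]; fo=foc(s)
    v,u=np.mgrid[0:420,0:560]; z=s['range_z']; dx,dy=u-s['cx'],v-s['cy']; rr=np.hypot(dx,dy); k=np.tan(rr/fo)/np.maximum(rr,1e-9)
    c=np.stack([dx*k*z,dy*k*z,z],-1)@s['mount'][:3,:3].T+s['mount'][:3,3]
    P=R.from_rotvec(rot).apply(c.reshape(-1,3)).reshape(c.shape)+tp
    d=np.hypot(P[...,0]-AX[0],P[...,1]-AX[1])
    cm=(r-b>45)&(g-b>25)&(r>70)&(d<.02)&(z>0)&(P[...,2]>.11)
    lm=(b>1.5*r)&(b>40)&(d<.065)&(z>0)&(P[...,2]<.115)
    if cm.sum()<10: print(f,'cap px',cm.sum()); return
    L=P[lm]; A=np.c_[L[:,:2]-AX,np.ones(len(L))]; co=np.linalg.lstsq(A,L[:,2],rcond=None)[0]
    print(f,cm.sum(),'cap',np.median(P[cm],0).round(4),'lid',co.round(4),'cap-lid mm',(1e3*(np.median(P[cm],0)[2]-co[2])).round(2))
if __name__=='__main__':
    st=arm.sense()
    rel('awrist',[.598,-.0947,.1216],[.27,3.128,-.001]); rel('bwrist',[.594,-.068,.1214],[.269,3.129,0]); rel('cwrist',[.5843,-.0538,.1215],[.269,3.128,0]); rel('dwrist',st['tool_pos'],st['tcp_rot'])
E
python3 rel.py
```

```text
awrist 716 cap [ 0.5497 -0.0888  0.1434] lid [ 1.000e-03 -1.000e-04  1.009e-01] cap-lid mm 42.48
bwrist 731 cap [ 0.5497 -0.0882  0.1441] lid [0.0013 0.0002 0.1009] cap-lid mm 43.23
cwrist 670 cap [ 0.5494 -0.0881  0.1446] lid [2.40e-03 1.00e-04 1.01e-01] cap-lid mm 43.61
dwrist 749 cap [ 0.55   -0.0884  0.1427] lid [ 0.0006 -0.0008  0.1009] cap-lid mm 41.8
```

Emit:
jog_arm(
  rows=[
    {"wx": 0, "wy": 0, "wz": 0, "dx": 0.0016, "dy": 0.0031, "dz": 0, "grip": 0.015},
    {"wx": 0, "wy": 0, "wz": 0, "dx": 0.0025, "dy": 0.0046, "dz": 0, "grip": 0.015},
    {"wx": 0, "wy": 0, "wz": 0, "dx": 0.0025, "dy": 0.0046, "dz": 0, "grip": 0.015},
  ],
)

```text
clock: 8.8
tool_pos: [0.5656, -0.042, 0.1214]
tcp_rot: [-1.027, 2.967, -0.002]
ft_force: [0.4, -1.1, 5.4]
width: 0.0217
```

```bash
cat >> h.py <<'E'
def rp(tag):
    from rel import rel
    st=arm.sense(); p=st['tool_pos']; d=p[:2]-AX; snap('wrist',tag+'wrist')
    print(tag,'t',round(st['clock'],2),p.round(4),'r',np.hypot(*d).round(4),'phi',np.degrees(np.arctan2(d[1],d[0])).round(1),'F',st['ft_force'].round(1),'w',round(st['width'],4),'j6',st['joint_positions'][5].round(2))
    rel(tag+'wrist',p,st['tcp_rot'])
E
python3 - <<'E'
from h import *
rp('e')
circ(16,4)
E
```

```text
e t 8.8 [ 0.5656 -0.042   0.1214] r 0.05 phi 69.4 F [ 0.4 -1.1  5.4] w 0.0217 j6 -2.46
ewrist 696 cap [ 0.5495 -0.0883  0.1372] lid [ 0.0004 -0.001   0.1009] cap-lid mm 36.38
{"wx":0,"wy":0,"wz":0,"dx":0.0019,"dy":0.0029,"dz":0,"grip":0.015},{"wx":0,"wy":0,"wz":0,"dx":0.0040,"dy":0.0057,"dz":0,"grip":0.015},{"wx":0,"wy":0,"wz":0,"dx":0.0063,"dy":0.0083,"dz":0,"grip":0.015},{"wx":0,"wy":0,"wz":0,"dx":0.0088,"dy":0.0108,"dz":0,"grip":0.015},
```

The drop is spread over a few degrees of crank (43.9 → 41.8 → 36.4 mm above the lid). A little further to make sure it has fully dropped.

Emit:
jog_arm(
  rows=[
    {"wx": 0, "wy": 0, "wz": 0, "dx": 0.0019, "dy": 0.0029, "dz": 0, "grip": 0.015},
    {"wx": 0, "wy": 0, "wz": 0, "dx": 0.0035, "dy": 0.005, "dz": 0, "grip": 0.015},
    {"wx": 0, "wy": 0, "wz": 0, "dx": 0.0035, "dy": 0.005, "dz": 0, "grip": 0.015},
  ],
)

```text
clock: 9.15
tool_pos: [0.5596, -0.0402, 0.1214]
tcp_rot: [-1.026, 2.968, -0.002]
ft_force: [0.1, -2.1, 7.0]
width: 0.0214
```

```bash
python3 - <<'E'
from h import *
rp('f')
print(arm.sense()['tcp_rot']);circ(-84,12)
E
```

```text
f t 9.15 [ 0.5596 -0.0402  0.1214] r 0.0499 phi 76.6 F [ 0.1 -2.1  7. ] w 0.0214 j6 -2.46
fwrist 634 cap [ 0.5494 -0.0889  0.1374] lid [ 0.0006 -0.0011  0.1009] cap-lid mm 36.48
[-1.02644945e+00  2.96774257e+00 -1.46366044e-03]
{"wx":0,"wy":0,"wz":0,"dx":-0.0035,"dy":-0.0050,"dz":0,"grip":0.015},{"wx":0,"wy":0,"wz":0,"dx":-0.0064,"dy":-0.0104,"dz":0,"grip":0.015},{"wx":0,"wy":0,"wz":0,"dx":-0.0085,"dy":-0.0161,"dz":0,"grip":0.015},{"wx":0,"wy":0,"wz":0,"dx":-0.0100,"dy":-0.0220,"dz":0,"grip":0.015},{"wx":0,"wy":0,"wz":0,"dx":-0.0108,"dy":-0.0281,"dz":0,"grip":0.015},{"wx":0,"wy":0,"wz":0,"dx":-0.0107,"dy":-0.0342,"dz":0,"grip":0.015},{"wx":0,"wy":0,"wz":0,"dx":-0.0100,"dy":-0.0402,"dz":0,"grip":0.015},{"wx":0,"wy":0,"wz":0,"dx":-0.0085,"dy":-0.0462,"dz":0,"grip":0.015},{"wx":0,"wy":0,"wz":0,"dx":-0.0063,"dy":-0.0519,"dz":0,"grip":0.015},{"wx":0,"wy":0,"wz":0,"dx":-0.0035,"dy":-0.0573,"dz":0,"grip":0.015},{"wx":0,"wy":0,"wz":0,"dx":0.0000,"dy":-0.0623,"dz":0,"grip":0.015},{"wx":0,"wy":0,"wz":0,"dx":0.0041,"dy":-0.0668,"dz":0,"grip":0.015},
```

View pics/fwrist.png

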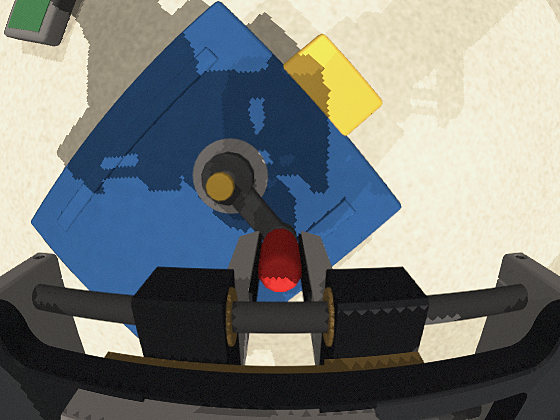

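Fully dropped (36.4 mm = 44.4 − 8). The drop was at φ≈62–64° (knob's world angle). Now forward, clockwise, with the gripper turning along so that the wrist camera keeps the cap in view.

Emit:
jog_arm(
  rows=[
    {"wx": 0, "wy": 0, "wz": 7, "dx": -0.0035, "dy": -0.005, "dz": 0, "grip": 0.015},
    {"wx": 0, "wy": 0, "wz": 14, "dx": -0.0064, "dy": -0.0104, "dz": 0, "grip": 0.015},
    {"wx": 0, "wy": 0, "wz": 21, "dx": -0.0085, "dy": -0.0161, "dz": 0, "grip": 0.015},
    {"wx": 0, "wy": 0, "wz": 28, "dx": -0.01, "dy": -0.022, "dz": 0, "grip": 0.015},
    {"wx": 0, "wy": 0, "wz": 35, "dx": -0.0108, "dy": -0.0281, "dz": 0, "grip": 0.015},
    {"wx": 0, "wy": 0, "wz": 42, "dx": -0.0107, "dy": -0.0342, "dz": 0, "grip": 0.015},
    {"wx": 0, "wy": 0, "wz": 42, "dx": -0.0107, "dy": -0.0342, "dz": 0, "grip": 0.015},
  ],
)

```text
clock: 9.9
tool_pos: [0.5898, -0.0606, 0.1215]
tcp_rot: [0.109, 3.137, 0.0]
ft_force: [1.3, -1.3, 5.6]
width: 0.0216
```

```bash
python3 - <<'E'
from h import *
rp('g')
circ(-77,11)
E
```

```text
g t 9.9 [ 0.5898 -0.0606  0.1215] r 0.0505 phi 34.0 F [ 1.3 -1.3  5.6] w 0.0216 j6 -1.75
gwrist 637 cap [ 0.5495 -0.0884  0.1364] lid [0.0019 0.0006 0.1009] cap-lid mm 35.43
{"wx":0,"wy":0,"wz":0,"dx":-0.0035,"dy":-0.0050,"dz":0,"grip":0.015},{"wx":0,"wy":0,"wz":0,"dx":-0.0063,"dy":-0.0105,"dz":0,"grip":0.015},{"wx":0,"wy":0,"wz":0,"dx":-0.0084,"dy":-0.0162,"dz":0,"grip":0.015},{"wx":0,"wy":0,"wz":0,"dx":-0.0098,"dy":-0.0221,"dz":0,"grip":0.015},{"wx":0,"wy":0,"wz":0,"dx":-0.0105,"dy":-0.0282,"dz":0,"grip":0.015},{"wx":0,"wy":0,"wz":0,"dx":-0.0104,"dy":-0.0343,"dz":0,"grip":0.015},{"wx":0,"wy":0,"wz":0,"dx":-0.0096,"dy":-0.0403,"dz":0,"grip":0.015},{"wx":0,"wy":0,"wz":0,"dx":-0.0081,"dy":-0.0462,"dz":0,"grip":0.015},{"wx":0,"wy":0,"wz":0,"dx":-0.0059,"dy":-0.0519,"dz":0,"grip":0.015},{"wx":0,"wy":0,"wz":0,"dx":-0.0030,"dy":-0.0573,"dz":0,"grip":0.015},{"wx":0,"wy":0,"wz":0,"dx":0.0006,"dy":-0.0622,"dz":0,"grip":0.015},
```

Sinking at 8 mm a turn past the drop angle, so it is engaged. On.

Emit:
jog_arm(
  rows=[
    {"wx": 0, "wy": 0, "wz": 7, "dx": -0.0035, "dy": -0.005, "dz": 0, "grip": 0.015},
    {"wx": 0, "wy": 0, "wz": 14, "dx": -0.0063, "dy": -0.0105, "dz": 0, "grip": 0.015},
    {"wx": 0, "wy": 0, "wz": 21, "dx": -0.0084, "dy": -0.0162, "dz": 0, "grip": 0.015},
    {"wx": 0, "wy": 0, "wz": 28, "dx": -0.0098, "dy": -0.0221, "dz": 0, "grip": 0.015},
    {"wx": 0, "wy": 0, "wz": 35, "dx": -0.0105, "dy": -0.0282, "dz": 0, "grip": 0.015},
    {"wx": 0, "wy": 0, "wz": 42, "dx": -0.0104, "dy": -0.0343, "dz": 0, "grip": 0.015},
    {"wx": 0, "wy": 0, "wz": 49, "dx": -0.0096, "dy": -0.0403, "dz": 0, "grip": 0.015},
    {"wx": 0, "wy": 0, "wz": 56, "dx": -0.0081, "dy": -0.0462, "dz": 0, "grip": 0.015},
    {"wx": 0, "wy": 0, "wz": 63, "dx": -0.0059, "dy": -0.0519, "dz": 0, "grip": 0.015},
    {"wx": 0, "wy": 0, "wz": 70, "dx": -0.003, "dy": -0.0573, "dz": 0, "grip": 0.015},
    {"wx": 0, "wy": 0, "wz": 77, "dx": 0.0006, "dy": -0.0622, "dz": 0, "grip": 0.015},
    {"wx": 0, "wy": 0, "wz": 77, "dx": 0.0006, "dy": -0.0622, "dz": 0, "grip": 0.015},
  ],
)

```text
clock: 11.15
tool_pos: [0.5845, -0.1232, 0.1215]
tcp_rot: [2.038, 2.387, 0.001]
ft_force: [0.9, -2.6, 5.3]
width: 0.0215
```

```bash
python3 - <<'E'
from h import *
rp('g2')
circ(-77,11)
E
```

```text
g2 t 11.15 [ 0.5845 -0.1232  0.1215] r 0.0502 phi -43.3 F [ 0.9 -2.6  5.3] w 0.0215 j6 -0.51
g2wrist 636 cap [ 0.5501 -0.0884  0.1344] lid [9.000e-04 1.000e-04 1.008e-01] cap-lid mm 33.54
{"wx":0,"wy":0,"wz":0,"dx":-0.0034,"dy":-0.0051,"dz":0,"grip":0.015},{"wx":0,"wy":0,"wz":0,"dx":-0.0062,"dy":-0.0105,"dz":0,"grip":0.015},{"wx":0,"wy":0,"wz":0,"dx":-0.0083,"dy":-0.0162,"dz":0,"grip":0.015},{"wx":0,"wy":0,"wz":0,"dx":-0.0097,"dy":-0.0222,"dz":0,"grip":0.015},{"wx":0,"wy":0,"wz":0,"dx":-0.0103,"dy":-0.0282,"dz":0,"grip":0.015},{"wx":0,"wy":0,"wz":0,"dx":-0.0102,"dy":-0.0343,"dz":0,"grip":0.015},{"wx":0,"wy":0,"wz":0,"dx":-0.0094,"dy":-0.0404,"dz":0,"grip":0.015},{"wx":0,"wy":0,"wz":0,"dx":-0.0078,"dy":-0.0463,"dz":0,"grip":0.015},{"wx":0,"wy":0,"wz":0,"dx":-0.0056,"dy":-0.0520,"dz":0,"grip":0.015},{"wx":0,"wy":0,"wz":0,"dx":-0.0026,"dy":-0.0573,"dz":0,"grip":0.015},{"wx":0,"wy":0,"wz":0,"dx":0.0010,"dy":-0.0622,"dz":0,"grip":0.015},
```

Emit:
jog_arm(
  rows=[
    {"wx": 0, "wy": 0, "wz": 7, "dx": -0.0034, "dy": -0.0051, "dz": 0, "grip": 0.015},
    {"wx": 0, "wy": 0, "wz": 14, "dx": -0.0062, "dy": -0.0105, "dz": 0, "grip": 0.015},
    {"wx": 0, "wy": 0, "wz": 21, "dx": -0.0083, "dy": -0.0162, "dz": 0, "grip": 0.015},
    {"wx": 0, "wy": 0, "wz": 28, "dx": -0.0097, "dy": -0.0222, "dz": 0, "grip": 0.015},
    {"wx": 0, "wy": 0, "wz": 35, "dx": -0.0103, "dy": -0.0282, "dz": 0, "grip": 0.015},
    {"wx": 0, "wy": 0, "wz": 42, "dx": -0.0102, "dy": -0.0343, "dz": 0, "grip": 0.015},
    {"wx": 0, "wy": 0, "wz": 49, "dx": -0.0094, "dy": -0.0404, "dz": 0, "grip": 0.015},
    {"wx": 0, "wy": 0, "wz": 56, "dx": -0.0078, "dy": -0.0463, "dz": 0, "grip": 0.015},
    {"wx": 0, "wy": 0, "wz": 63, "dx": -0.0056, "dy": -0.052, "dz": 0, "grip": 0.015},
    {"wx": 0, "wy": 0, "wz": 70, "dx": -0.0026, "dy": -0.0573, "dz": 0, "grip": 0.015},
    {"wx": 0, "wy": 0, "wz": 77, "dx": 0.001, "dy": -0.0622, "dz": 0, "grip": 0.015},
    {"wx": 0, "wy": 0, "wz": 77, "dx": 0.001, "dy": -0.0622, "dz": 0, "grip": 0.015},
  ],
)

```text
clock: 12.4
tool_pos: [0.5223, -0.1307, 0.1214]
tcp_rot: [-3.083, -0.601, -0.002]
ft_force: [-0.7, 1.1, 7.0]
width: 0.0215
```

```bash
python3 - <<'E'
from h import *
rp('g3')
circ(-77,11)
E
```

```text
g3 t 12.4 [ 0.5223 -0.1307  0.1214] r 0.0491 phi -121.5 F [-0.7  1.1  7. ] w 0.0215 j6 0.78
g3wrist 726 cap [ 0.5493 -0.0897  0.133 ] lid [0.0006 0.0003 0.1009] cap-lid mm 32.14
{"wx":0,"wy":0,"wz":0,"dx":-0.0033,"dy":-0.0051,"dz":0,"grip":0.015},{"wx":0,"wy":0,"wz":0,"dx":-0.0060,"dy":-0.0106,"dz":0,"grip":0.015},{"wx":0,"wy":0,"wz":0,"dx":-0.0080,"dy":-0.0164,"dz":0,"grip":0.015},{"wx":0,"wy":0,"wz":0,"dx":-0.0092,"dy":-0.0224,"dz":0,"grip":0.015},{"wx":0,"wy":0,"wz":0,"dx":-0.0098,"dy":-0.0284,"dz":0,"grip":0.015},{"wx":0,"wy":0,"wz":0,"dx":-0.0095,"dy":-0.0345,"dz":0,"grip":0.015},{"wx":0,"wy":0,"wz":0,"dx":-0.0086,"dy":-0.0406,"dz":0,"grip":0.015},{"wx":0,"wy":0,"wz":0,"dx":-0.0069,"dy":-0.0464,"dz":0,"grip":0.015},{"wx":0,"wy":0,"wz":0,"dx":-0.0045,"dy":-0.0521,"dz":0,"grip":0.015},{"wx":0,"wy":0,"wz":0,"dx":-0.0014,"dy":-0.0573,"dz":0,"grip":0.015},{"wx":0,"wy":0,"wz":0,"dx":0.0023,"dy":-0.0622,"dz":0,"grip":0.015},
```

Emit:
jog_arm(
  rows=[
    {"wx": 0, "wy": 0, "wz": 7, "dx": -0.0033, "dy": -0.0051, "dz": 0, "grip": 0.015},
    {"wx": 0, "wy": 0, "wz": 14, "dx": -0.006, "dy": -0.0106, "dz": 0, "grip": 0.015},
    {"wx": 0, "wy": 0, "wz": 21, "dx": -0.008, "dy": -0.0164, "dz": 0, "grip": 0.015},
    {"wx": 0, "wy": 0, "wz": 28, "dx": -0.0092, "dy": -0.0224, "dz": 0, "grip": 0.015},
    {"wx": 0, "wy": 0, "wz": 35, "dx": -0.0098, "dy": -0.0284, "dz": 0, "grip": 0.015},
    {"wx": 0, "wy": 0, "wz": 42, "dx": -0.0095, "dy": -0.0345, "dz": 0, "grip": 0.015},
    {"wx": 0, "wy": 0, "wz": 49, "dx": -0.0086, "dy": -0.0406, "dz": 0, "grip": 0.015},
    {"wx": 0, "wy": 0, "wz": 56, "dx": -0.0069, "dy": -0.0464, "dz": 0, "grip": 0.015},
    {"wx": 0, "wy": 0, "wz": 63, "dx": -0.0045, "dy": -0.0521, "dz": 0, "grip": 0.015},
    {"wx": 0, "wy": 0, "wz": 70, "dx": -0.0014, "dy": -0.0573, "dz": 0, "grip": 0.015},
    {"wx": 0, "wy": 0, "wz": 77, "dx": 0.0023, "dy": -0.0622, "dz": 0, "grip": 0.015},
    {"wx": 0, "wy": 0, "wz": 77, "dx": 0.0023, "dy": -0.0622, "dz": 0, "grip": 0.015},
  ],
)

```text
clock: 13.65
tool_pos: [0.5021, -0.0721, 0.1214]
tcp_rot: [-2.786, 1.448, -0.004]
ft_force: [1.0, 0.7, 5.5]
width: 0.0211
```

```bash
python3 - <<'E'
from h import *
rp('g4')
circ(-77,11)
E
```

```text
g4 t 13.65 [ 0.5021 -0.0721  0.1214] r 0.0488 phi 160.0 F [1.  0.7 5.5] w 0.0211 j6 2.21
g4wrist 787 cap [ 0.5481 -0.0897  0.1314] lid [1.000e-04 5.000e-04 1.009e-01] cap-lid mm 30.48
{"wx":0,"wy":0,"wz":0,"dx":-0.0032,"dy":-0.0052,"dz":0,"grip":0.015},{"wx":0,"wy":0,"wz":0,"dx":-0.0057,"dy":-0.0108,"dz":0,"grip":0.015},{"wx":0,"wy":0,"wz":0,"dx":-0.0075,"dy":-0.0166,"dz":0,"grip":0.015},{"wx":0,"wy":0,"wz":0,"dx":-0.0087,"dy":-0.0226,"dz":0,"grip":0.015},{"wx":0,"wy":0,"wz":0,"dx":-0.0090,"dy":-0.0287,"dz":0,"grip":0.015},{"wx":0,"wy":0,"wz":0,"dx":-0.0086,"dy":-0.0348,"dz":0,"grip":0.015},{"wx":0,"wy":0,"wz":0,"dx":-0.0075,"dy":-0.0408,"dz":0,"grip":0.015},{"wx":0,"wy":0,"wz":0,"dx":-0.0057,"dy":-0.0466,"dz":0,"grip":0.015},{"wx":0,"wy":0,"wz":0,"dx":-0.0032,"dy":-0.0522,"dz":0,"grip":0.015},{"wx":0,"wy":0,"wz":0,"dx":0.0000,"dy":-0.0574,"dz":0,"grip":0.015},{"wx":0,"wy":0,"wz":0,"dx":0.0038,"dy":-0.0621,"dz":0,"grip":0.015},
```

Emit:
jog_arm(
  rows=[
    {"wx": 0, "wy": 0, "wz": 3, "dx": -0.0032, "dy": -0.0052, "dz": 0, "grip": 0.015},
    {"wx": 0, "wy": 0, "wz": 6, "dx": -0.0057, "dy": -0.0108, "dz": 0, "grip": 0.015},
    {"wx": 0, "wy": 0, "wz": 9, "dx": -0.0075, "dy": -0.0166, "dz": 0, "grip": 0.015},
    {"wx": 0, "wy": 0, "wz": 12, "dx": -0.0087, "dy": -0.0226, "dz": 0, "grip": 0.015},
    {"wx": 0, "wy": 0, "wz": 15, "dx": -0.009, "dy": -0.0287, "dz": 0, "grip": 0.015},
    {"wx": 0, "wy": 0, "wz": 18, "dx": -0.0086, "dy": -0.0348, "dz": 0, "grip": 0.015},
    {"wx": 0, "wy": 0, "wz": 20, "dx": -0.0075, "dy": -0.0408, "dz": 0, "grip": 0.015},
    {"wx": 0, "wy": 0, "wz": 22, "dx": -0.0057, "dy": -0.0466, "dz": 0, "grip": 0.015},
    {"wx": 0, "wy": 0, "wz": 24, "dx": -0.0032, "dy": -0.0522, "dz": 0, "grip": 0.015},
    {"wx": 0, "wy": 0, "wz": 24, "dx": 0, "dy": -0.0574, "dz": 0, "grip": 0.015},
    {"wx": 0, "wy": 0, "wz": 24, "dx": 0.0038, "dy": -0.0621, "dz": 0, "grip": 0.015},
    {"wx": 0, "wy": 0, "wz": 24, "dx": 0.0038, "dy": -0.0621, "dz": 0, "grip": 0.015},
  ],
)

```text
clock: 14.9
tool_pos: [0.5552, -0.0396, 0.1214]
tcp_rot: [-2.425, 1.993, -0.002]
ft_force: [1.1, 0.5, 6.5]
width: 0.0213
```

```bash
python3 - <<'E'
from h import *
rp('g5')
d=arm.sense()['tool_pos'][:2]-AX
circ(62-np.degrees(np.arctan2(d[1],d[0])),3)
E
```

```text
g5 t 14.9 [ 0.5552 -0.0396  0.1214] r 0.0497 phi 81.7 F [1.1 0.5 6.5] w 0.0213 j6 2.72
g5wrist 747 cap [ 0.5502 -0.0877  0.1296] lid [ 0.0003 -0.0018  0.1008] cap-lid mm 28.75
{"wx":0,"wy":0,"wz":0,"dx":0.0022,"dy":-0.0053,"dz":0,"grip":0.015},{"wx":0,"wy":0,"wz":0,"dx":0.0050,"dy":-0.0103,"dz":0,"grip":0.015},{"wx":0,"wy":0,"wz":0,"dx":0.0084,"dy":-0.0149,"dz":0,"grip":0.015},
```

Emit:
jog_arm(
  rows=[
    {"wx": 0, "wy": 0, "wz": -2, "dx": 0.0022, "dy": -0.0053, "dz": 0, "grip": 0.015},
    {"wx": 0, "wy": 0, "wz": -4, "dx": 0.005, "dy": -0.0103, "dz": 0, "grip": 0.015},
    {"wx": 0, "wy": 0, "wz": -4, "dx": 0.0084, "dy": -0.0149, "dz": 0, "grip": 0.015},
    {"wx": 0, "wy": 0, "wz": -4, "dx": 0.0084, "dy": -0.0149, "dz": 0, "grip": 0.015},
    {"wx": 0, "wy": 0, "wz": -4, "dx": 0.0084, "dy": -0.0149, "dz": 0, "grip": 0.015},
    {"wx": 0, "wy": 0, "wz": -4, "dx": 0.0084, "dy": -0.0149, "dz": 0, "grip": 0.015},
  ],
)

```text
clock: 15.55
tool_pos: [0.5715, -0.0446, 0.1215]
tcp_rot: [-2.493, 1.907, -0.003]
ft_force: [1.1, 2.2, 5.4]
width: 0.0211
```

```bash
python3 - <<'E'
from h import *
rp('z'); snap('scene','zs'); snap('top','zt')
cv2.imwrite('pics/zz.png',np.hstack([cv2.imread('pics/zs.png')[100:400,100:500],cv2.imread('pics/zt.png')[80:380,100:500]]))
for f in('t2','zt'):
  s=load(f); print([float(pt(s,u,v)[2].round(4)) for u,v in [(300,160),(355,170),(340,150),(283,234)]])
E
```

```text
z t 15.55 [ 0.5715 -0.0446  0.1215] r 0.05 phi 62.0 F [1.1 2.2 5.4] w 0.0211 j6 2.65
zwrist 590 cap [ 0.5503 -0.0891  0.1288] lid [ 0.0002 -0.0017  0.1008] cap-lid mm 28.01
[0.1025, 0.1014, 0.0986, 0.0994]
[0.4733, 0.477, 0.0995, 0.0985]
```

View pics/zz.png

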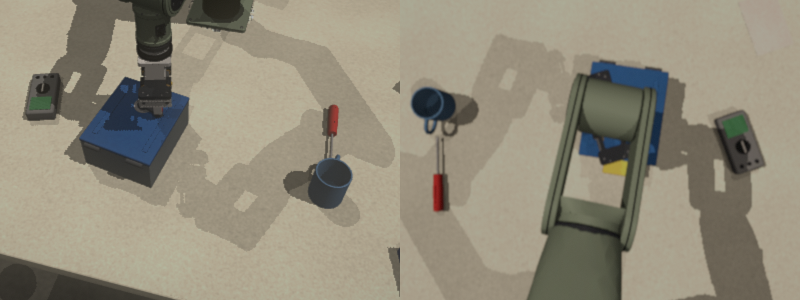

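View pics/zwrist.png

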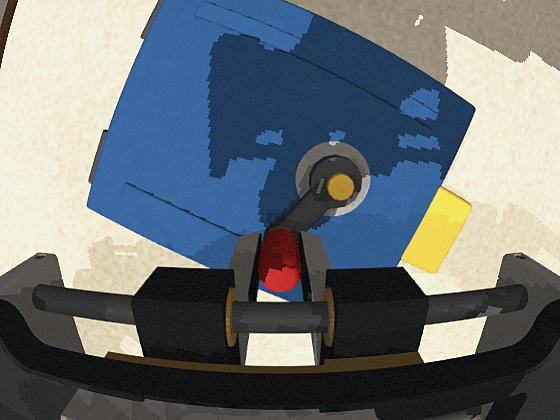

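The last pictures show the knob held between the pads (280,260) and the cap at (341,187), 28.0 mm above the lid as expected. The lid is flat and the mug, screwdriver and meter are undisturbed.

```bash
python3 -c "
from h import *
print(arm.sign_off())"
```

```text
the job is handed in; nothing more can be done
None
```

The job is done and handed in at about 16 s of the 72 s allowed. No verdict was reported.

- **Lid:** I pressed it shut by the yellow tab until it met a hard stop, with the fingertips at z = 0.100 m and about 12 N. The last wrist picture still showed it flat at z ≈ 0.101 m.
- **Thread drop:** I gripped the red knob and turned it backward about 70°. The bolt cap fell from about 44 mm to 36 mm above the lid. The fall was spread over a few degrees of crank rather than sharp, so I place it at 62–64° (knob's angle in the world frame), give or take a few degrees.
- **Forward turn:** I carried on backward to 76.6° to be sure it had fully dropped, then turned forward to one full turn past the drop. The cap sank steadily and ended 28.0 mm above the lid, 8 mm below its height after the drop.
- **Final state:** the knob is still gripped, with a 21 mm opening and a 20 N grip setting. The arm presses down on it with about 5 N. The mug, screwdriver and meter looked unmoved, judged by eye and not measured.

**Checks that failed:** the top camera's view of most of the lid was blocked by the arm at the end, and two of its four lid height readings landed on the arm. The other two agreed with a shut lid (0.099 m).

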